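# Seat a splined feeder gear and hold it down for its clip

## Task

Pick up the white drive gear, turn it so that the cross-shaped bore meshes with the splines of the upright gearbox shaft, and slide it down the shaft. Press it fully home against the sprung brass collar, until it sits on the aluminium boss, and finish while still holding it down there in the fingers, so that the retaining clip can be fitted. Leave the black spare gear, screwdriver, multimeter and chip case where they are.

Things in the scene. Friction and masses are not known exactly. Their poses are not given: they have to be found in the camera images.
- drive_gear: White plastic gear, 110 g, flat on a fixed grey pad (8 mm thick), hub up. Toothed disc 67 mm across, 12 thick; on it a square hub 34 x 34 mm, top 44 mm above the underside: grip two opposite flats. A cross-shaped bore runs right through: two crossing slots 9 mm wide, 25 long. Origin: centre of underside; z up; x and y along the slots and square to the flats, so it meshes every quarter turn.
- gearbox: Grey gearbox fixed on a blue mat, 110 x 90 mm (feet 124 mm long in x), top face 30 mm above its underside; round motor sticks out 31 mm at +x. Origin: centre of underside, below the shaft axis; z up. On top a fixed aluminium boss ring, 50 mm outside, 39 inside diameter, top at 36 mm: fully home, the gear's underside lies on it, its hub top at 80 mm. Heights are from this origin.
- shaft_top (a point): Top of the upright steel shaft in the middle of the gearbox, 87 mm above the gearbox origin. z up; x and y along its two crossing splines, 6.5 mm thick, 22 mm across, rounded crests 17 mm below this point. Above them only a round pilot, 9 mm diameter, coned end: the gear's underside can come down to the crests before slots and splines must match, then slides 34 mm further.
- shaft (a joint): Angle of the shaft about the vertical relative to the gearbox, rad, positive anticlockwise from above. The drive train holds it stiffly (0.25 N m friction).
- collar (a joint): Travel (m) of the sprung brass collar, 37 mm diameter, round the shaft inside the boss ring. 0 = up, its top 8 mm above the boss; 0.008 = flush with the boss, gear fully home. Spring force about 3 N at 0, 9.4 N at 0.008: more than the gear's weight, so it pushes the gear up again if not held.
- spare_gear: Black plastic gear of the same disc size (67 mm) with a round hub 34 mm in diameter and 31 mm high and a round bore. Loose, not needed. Origin: centre of the underside.
- screwdriver: Screwdriver lying on the bench, blue handle, 171 x 28 x 26 mm, long along its x; leave it. Origin: centre of the underside.
- multimeter: Teal and dark grey multimeter lying on a blue mat, 150 x 74 x 44 mm; leave it. Origin: centre of the underside.
- chip_case: Flat yellow chip case with a window lid, 95 x 88 x 23 mm, behind the gearbox; leave it. Origin: centre of the underside.

How it is judged:
By the outcome, as a careful person would: the job done as asked, in the order asked, and still so for the second after the job is handed in, while the arm keeps its last pose, push and grip.
It also fails if it takes over 38 s, if anything falls off the work surface, if the arm or the gripper's body presses on something with over 40 N, if the wrist force passes 120 N, or if a joint passes its speed limit or range.

## Robot

A 6-joint arm with a two-finger parallel gripper is mounted at the origin on a cart in front of the work surface, level with it; the furniture and walls round the work are solid. World frame = base frame: x ahead of the robot, y to its left, z up, the work surface at z = 0. Lengths are in m, angles in rad, forces in N, time in s.
With the tool pointing down it reaches from about 0.4 to 0.825 m from the base axis. Payload 7 kg.
Tool frame: the origin (TCP) lies at the centre of the arm's flange, where the gripper is bolted on; the fingertips stand 178 mm ahead of it and the grasp point (between the pads) lies ahead of it (tcp_to_grasp is the z of the grasp point in the tool frame, in m); z points along the fingers, x is the direction in which the jaws open and shut, and the axes are right-handed (so a half turn about z gives the same grasp; the last joint's range is limited). The gripper opens to 88 mm and grips with 3 to 60 N. Pads are 19 mm wide; open, the fingers measure 130 mm over their backs; the gripper's body (78 mm by 193 mm) begins 47 mm behind the grasp point.
Start: joints at [1.436, 0.359, 0.012, 0, -1.224, -0.288], TCP at [0.277, 0.616, 0.405] pointing down, gripper open.
Joint ranges: [-3.07, 3.07], [-1.43, 2.12], [-1.02, 1.25], [-3.03, 1.67], [-3.05, -0], [-3.03, 3.03]. Speed limits (rad/s): [2.39, 2.39, 3.01, 3.14, 3.14, 3.14].

## Interface

Orientations are given as [roll, pitch, yaw] about the fixed x, y, z axes, in that order (R = Rz(yaw) Ry(pitch) Rx(roll)).
In Python, from station import get_state, grab_frame, job_done, tcp_to_grasp gives the robot as it stands.
- The arm moves only by the tool drive_tool, never from a script. Its argument "moves" is a list of rows, each a list of 7 numbers: the shift along the tool's x, y, z in mm, then the turn, a rotation vector about the tool's x, y, z in degrees, then the closure, from -1 (fully open) to 1 (shut), so that 0 is half open. In form: [[dx, dy, dz, ax, ay, az, claw], ...]. A call has 1 to 12 rows; each row is the pose to reach, as a shift and turn from the pose commanded when the call began, along the tool's axes at that moment; what a row does not reach only later rows make up. A row lasts 1/8 s, in which the tool goes at most 62.5 mm and 10.7 degrees, less where a joint would pass 70% of its speed; a pose out of reach is approached as far as the arm can. A call with a gripper value outside its range is refused whole. The fingers move at their own pace and stop on an object; "grip_force" is the grip in N (left out, the last holds). Time passes only in rows, so rows that repeat a pose let the fingers close. It gives the time, the measured TCP pose, the force and the opening at its end, in the units of the state.
- get_state(): the state, without advancing time (a new reading comes with each control period).
- grab_frame(name): name is "scene" or "top"; returns a dict with "img" (384x512x3 uint8, red, green, blue), "range_z" (384x512 float32, m along the optical axis (not along the pixel's ray), 0 where there is no reading), "fovy" (degrees; the focal length in pixels is half the picture's height over the tangent of half this angle, whatever the lens; pixels are square), "cx", "cy" (the principal point, pixels), "rvec" (rotation vector, rad) and "tvec" (3), from world to camera coordinates, as OpenCV has them. Camera axes: x right, y down, z forward; pixel columns grow to the right and rows downward; lengths in m; the calibration is good to about 2 mm. A picture is of the moment at which its call begins.
- job_done(): hands the job in, once; it reports no verdict.
The state is a dict: "t": time; "q": joint angles; "qd": joint speeds; "joint_efforts": joint torques, N m; "eef_pos": TCP position; "ee_rot": TCP orientation; "force": force on the tool from outside, world axes, zero at the start; "moment": the same for the moment, N m; "width": finger opening in m.
Only numpy, scipy, OpenCV 4.12 (cv2) and the standard library are available. Lean on these libraries where they do the work, as an engineer would, in place of code of your own. Each camera call takes 0.05 s, during which the arm holds its last target. There are 200 camera calls.

## Working session

There is one attempt and no reset: what is moved stays moved. The work goes in short steps, Python scripts to look and compute and a tool call to move; the robot and the scene stay as the last step left them, time stands still between calls to the robot, and variables do not carry over. Pictures are saved under pics/ and viewed, about 8 in all and at most 12, crops included, and the job is handed in when it is done.

Besides the shell and the picture viewer there is one more tool, called after "Emit:" as name(argument=value, ...) on one line, values as JSON. drive_tool: Moves the arm, as the interface text tells. Its arguments: {"type":"object","properties":{"moves":{"type":"array"},"grip_force":{"type":"number"}},"required":["moves"]}

```bash
mkdir -p pics; cat > h.py <<'E'
import numpy as np, cv2
from station import *
def grab(n):
    f=grab_frame(n); f['R']=cv2.Rodrigues(np.array(f['rvec'],float))[0]; f['t']=np.array(f['tvec'],float).ravel()
    f['f']=f['img'].shape[0]/2/np.tan(np.radians(f['fovy'])/2); return f
def save(f,p,crop=None,s=1):
    im=f['img'][...,::-1]
    if crop: a,b,c,d=crop; im=im[b:d,a:c]
    cv2.imwrite(p,cv2.resize(im,None,fx=s,fy=s,interpolation=cv2.INTER_CUBIC))
def cloud(f):
    z=f['range_z']; v,u=np.mgrid[:z.shape[0],:z.shape[1]]
    P=np.stack([(u-f['cx'])/f['f']*z,(v-f['cy'])/f['f']*z,z],-1)
    W=(P-f['t'])@f['R']; W[z<=0]=np.nan; return W
def onplane(f,u,v,h):
    d=np.array([(u-f['cx'])/f['f'],(v-f['cy'])/f['f'],1])@f['R']; c=-f['t']@f['R']
    return c+d*(h-c[2])/d[2]
def proj(f,X):
    p=f['R']@np.array(X)+f['t']; return f['cx']+f['f']*p[0]/p[2], f['cy']+f['f']*p[1]/p[2]
E
python3 - <<'E'
from h import *
s=get_state(); print({k:np.round(v,4) for k,v in s.items()}, tcp_to_grasp)
ims=[]
for n in('scene','top'):
    f=grab(n); print(n,f['f'],f['cx'],f['cy'],-f['t']@f['R'],f['R'].round(3).tolist()); save(f,f'pics/{n}0.png',None,1.5)
E
```

```text
{'t': np.float64(0.0), 'q': array([ 1.4361e+00,  3.5940e-01,  1.1100e-02, -3.0000e-04, -1.2241e+00,
       -2.8810e-01]), 'qd': array([ 0.001 , -0.0011,  0.0009, -0.0023, -0.0013, -0.0004]), 'joint_efforts': array([-1.00000e-04, -5.82708e+01,  2.93061e+01,  6.99690e+00,
        6.90000e-03, -2.00000e-04]), 'eef_pos': array([0.2769, 0.6154, 0.4037]), 'ee_rot': array([-3.1414e+00, -1.6000e-03, -1.9937e+00]), 'force': array([ 0.8741,  0.17  , -0.0754]), 'moment': array([-0.0166, -0.0091, -0.0248]), 'width': np.float64(0.0874)} 0.1593
scene 390.36775925564234 260.01007341314505 189.53107136156353 [-0.04324967  0.03895778  0.98367074] [[-0.43, -0.903, 0.015], [-0.707, 0.326, -0.628], [0.562, -0.281, -0.778]]
top 391.0161289235119 248.87166438039884 193.28996744555232 [ 0.45633157 -0.28512199  0.99771827] [[0.017, -0.999, -0.027], [-0.988, -0.013, -0.155], [0.154, 0.03, -0.988]]
```

View pics/scene0.png

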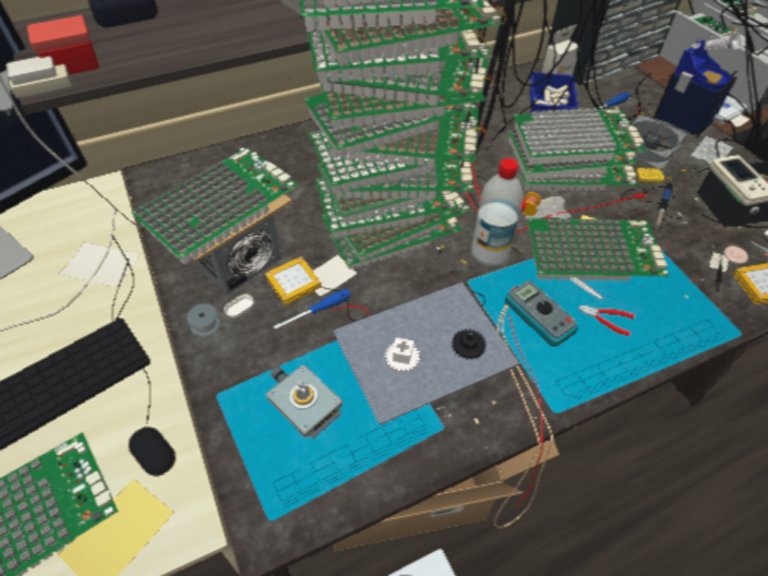

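View pics/top0.png

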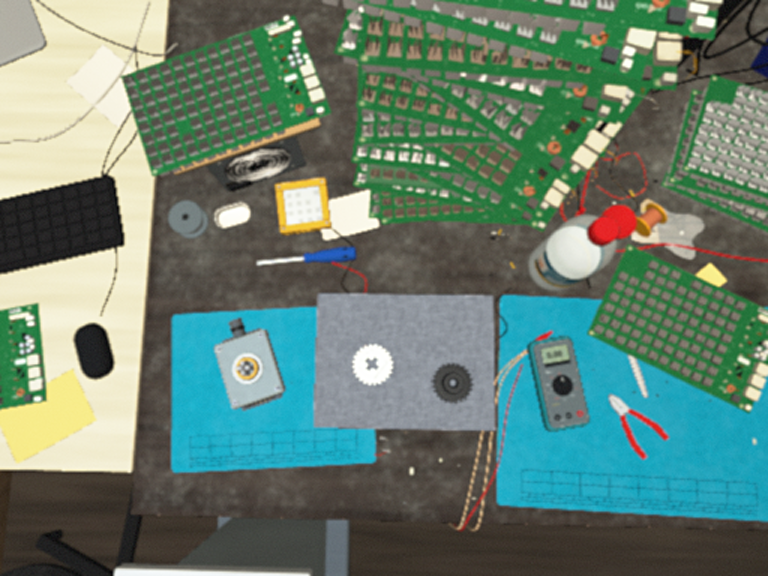

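Scene (1.5x): the gear is at about (402,353) and the shaft at (303,392). Top (1.5x): the gear is at (372,364) and the shaft at (247,368). The arm doesn't block either view. Next I'll enlarge crops of both.

```bash
python3 - <<'E'
from h import *
T=[]
import pickle
F={n:grab(n) for n in('scene','top')}; pickle.dump(F,open('F.pkl','wb'))
C=dict(sg=('scene',238,212,298,257),ss=('scene',172,236,232,281),tg=('top',218,220,278,265),ts=('top',135,222,195,267))
for k,(n,a,b,c,d) in C.items():
    T.append(cv2.resize(F[n]['img'][b:d,a:c,::-1],(400,300),interpolation=cv2.INTER_CUBIC))
cv2.imwrite('pics/m.png',np.vstack([np.hstack(T[:2]),np.hstack(T[2:])]))
for n in F:
    W=cloud(F[n]); z=W[...,2]
    for nm,c0 in(('gear',onplane(F[n],*((268,235) if n=='scene' else (248,243)),.05)),('box',onplane(F[n],*((202,261) if n=='scene' else (164.5,245)),.08))):
        r=np.hypot(W[...,0]-c0[0],W[...,1]-c0[1])<.12
        print(n,nm,c0.round(4))
        h,e=np.histogram(z[r],bins=np.arange(-.01,.12,.004)); print([(round(x,3),int(y)) for x,y in zip(e,h) if y>3])
        if nm=='gear':
            m=(r)&(z>.035)&(z<.065)&(np.hypot(W[...,0]-c0[0],W[...,1]-c0[1])<.04); print('hub',W[m].mean(0),np.median(z[m]),m.sum())
            pts=W[m][:,:2].astype(np.float32); print(cv2.minAreaRect(pts))
        else:
            rr=np.hypot(W[...,0]-c0[0],W[...,1]-c0[1])
            m=r&(z>.027)&(z<.037); pts=W[m][:,:2].astype(np.float32); print(cv2.minAreaRect(pts),m.sum(),np.median(z[m]))
            m=(rr<.03)&(z>.072); print('pilot',W[m].mean(0),z[m].max() if m.any() else 0,m.sum())
E
```

```text
scene gear [ 0.4729 -0.2475  0.05  ]
[(np.float64(-0.006), 26), (np.float64(-0.002), 362), (np.float64(0.002), 900), (np.float64(0.006), 2582), (np.float64(0.01), 471), (np.float64(0.014), 60), (np.float64(0.018), 155), (np.float64(0.022), 26), (np.float64(0.026), 15), (np.float64(0.03), 10), (np.float64(0.034), 15), (np.float64(0.038), 18), (np.float64(0.042), 16), (np.float64(0.046), 26), (np.float64(0.05), 69), (np.float64(0.054), 10)]
hub [ 0.48125894 -0.25371504  0.04799136] 0.05032287120183771 151
((0.4835485517978668, -0.2549947500228882), (0.0340145006775856, 0.0365733839571476), 49.78709030151367)
scene box [ 0.4575 -0.0486  0.08  ]
[(np.float64(-0.006), 30), (np.float64(-0.002), 1643), (np.float64(0.002), 2244), (np.float64(0.006), 181), (np.float64(0.01), 36), (np.float64(0.014), 26), (np.float64(0.018), 38), (np.float64(0.022), 46), (np.float64(0.026), 153), (np.float64(0.03), 733), (np.float64(0.034), 229), (np.float64(0.038), 52), (np.float64(0.042), 35), (np.float64(0.046), 35), (np.float64(0.05), 10), (np.float64(0.054), 7), (np.float64(0.058), 8), (np.float64(0.062),
[... 927 characters left out ...]
np.float64(-0.006), 127), (np.float64(-0.002), 2577), (np.float64(0.002), 2085), (np.float64(0.006), 381), (np.float64(0.01), 40), (np.float64(0.014), 10), (np.float64(0.018), 18), (np.float64(0.022), 48), (np.float64(0.026), 273), (np.float64(0.03), 978), (np.float64(0.034), 245), (np.float64(0.038), 65), (np.float64(0.042), 63), (np.float64(0.046), 31), (np.float64(0.054), 5), (np.float64(0.062), 6), (np.float64(0.066), 8), (np.float64(0.07), 23), (np.float64(0.082), 4), (np.float64(0.086), 8)]
((0.4875568449497223, -0.04654605686664581), (0.1424514353275299, 0.0903824120759964), 20.565256118774414) 1441 0.03185307351655949
pilot [ 0.47338202 -0.05302595  0.08078944] 0.08978068824103026 22
```

View pics/m.png

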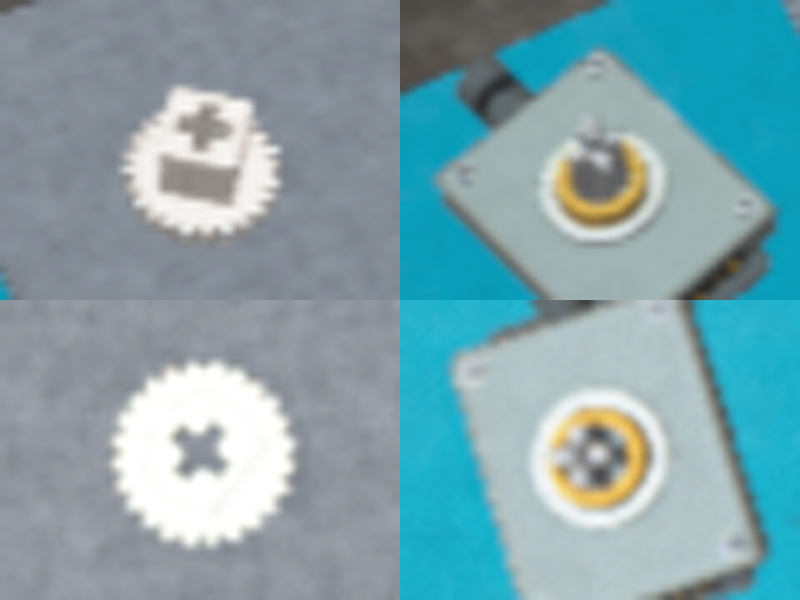

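The hub square, cross bore, boss and collar are visible in both views, but the spline angle isn't clear yet. I'll rectify metric patches at known heights.

```bash
cat >> h.py <<'E'
def rect(f,cx,cy,h,half,N):
    g=np.linspace(-half,half,N); X,Y=np.meshgrid(cx+g,cy-g)
    P=np.stack([X,Y,np.full_like(X,h)],-1)@f['R'].T+f['t']
    return cv2.remap(f['img'],(f['cx']+f['f']*P[...,0]/P[...,2]).astype(np.float32),(f['cy']+f['f']*P[...,1]/P[...,2]).astype(np.float32),cv2.INTER_CUBIC)
E
python3 - <<'E'
from h import *
rows=[]
for n in('scene','top'):
    fs=[grab(n) for _ in range(4)]; f=fs[0]; f['img']=np.mean([x['img'] for x in fs],0).astype(np.uint8)
    r=[]
    for c,h,half in(((.4845,-.255),.052,.025),((.473,-.053),.072,.02),((.473,-.053),.038,.035)):
        p=rect(f,*c,h,half,260)[...,::-1].copy()
        g=p[60:200,60:200]; 
        if half==.02: p=cv2.convertScaleAbs(p,alpha=1.3)
        p[130,::8]=(0,0,255);p[::8,130]=(0,0,255); r.append(p)
    rows.append(np.hstack(r))
cv2.imwrite('pics/r.png',np.vstack(rows))
E
```

```text
(no output)
```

View pics/r.png

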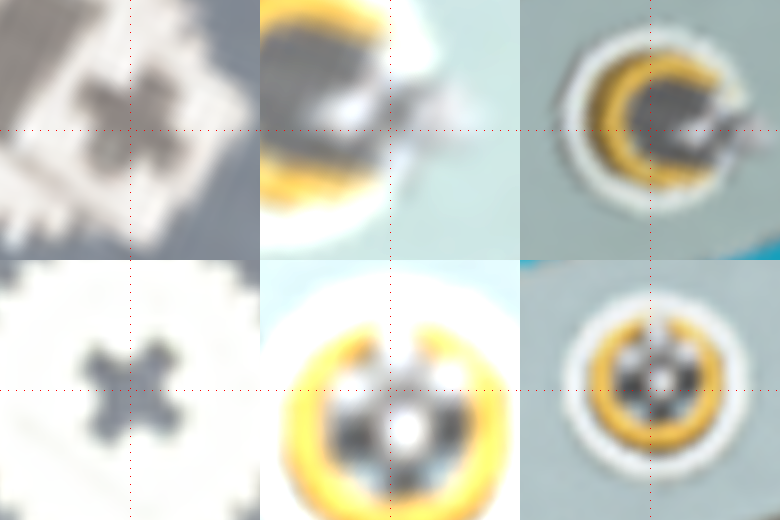

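The top view shows the gear bore centred near (131,390), at yaw about 52°. The boss is at about (.474,-.051). The shaft appears displaced upward by parallax, so the splines need a larger look.

```bash
python3 - <<'E'
from h import *
import pickle
o=[];F={}
for n in('top','scene'):
    fs=[grab(n) for _ in range(6)]; f=fs[0]; f['img']=np.mean([x['img'] for x in fs],0).astype(np.uint8); F[n]=f
    u,v=proj(f,(.4743,-.0512,.065)); u=int(round(u));v=int(round(v)); print(n,u-10,v-10)
    p=cv2.resize(f['img'][v-10:v+10,u-10:u+10,::-1],(390,390),interpolation=cv2.INTER_CUBIC)
    q=p.copy()
    for z,c in((.072,(0,0,255)),(.089,(0,255,0)),(.038,(255,0,0))):
        x,y=proj(f,(.4743,-.0512,z)); cv2.circle(q,(int((x-u+10.5)*19.5),int((y-v+10.5)*19.5)),3,c,-1)
    for th in range(0,360,30):
        x,y=proj(f,(.4743+.011*np.cos(np.radians(th)),-.0512+.011*np.sin(np.radians(th)),.072)); cv2.circle(q,(int((x-u+10.5)*19.5),int((y-v+10.5)*19.5)),2+2*(th==0),(255,0,255),-1)
    o.append(np.hstack([p,q]) if 1 else 0)
pickle.dump(F,open('F.pkl','wb'))
cv2.imwrite('pics/z.png',cv2.resize(np.vstack(o),(600,600)))
E
```

```text
top 151 235
scene 191 248
```

View pics/z.png

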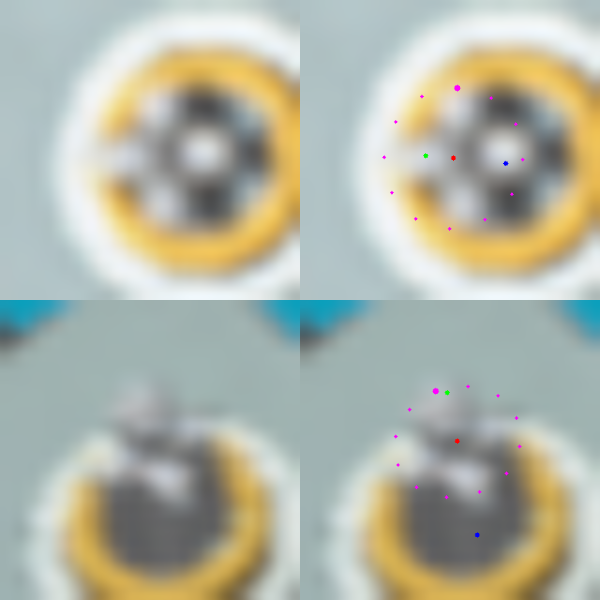

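Top crop: the pilot is at (125,155), and the spline crests show as bright spots at (160,105), (163,205) and (203,152). That puts the splines near world x/y, at roughly 0–5°. The scene crop agrees. I'll quantify this with a brightness fit.

```bash
python3 - <<'E'
from h import *
import pickle
F=pickle.load(open('F.pkl','rb'))
G={n:cv2.cvtColor(F[n]['img'],cv2.COLOR_RGB2GRAY).astype(np.float32) for n in F}
rr=np.arange(.005,.0105,.001)
def samp(n,c,z,th):
    pts=np.array([[c[0]+r*np.cos(t),c[1]+r*np.sin(t),z] for t in th for r in rr])
    P=pts@F[n]['R'].T+F[n]['t']; f=F[n]
    return cv2.remap(G[n],(f['cx']+f['f']*P[:,0]/P[:,2]).astype(np.float32)[None],(f['cy']+f['f']*P[:,1]/P[:,2]).astype(np.float32)[None],cv2.INTER_CUBIC)[0].mean()
Q=np.pi/2*np.arange(4)
for z in(.070,.072):
  for n in F:
    best=[]
    for dx in np.arange(-.003,.0031,.001):
      for dy in np.arange(-.003,.0031,.001):
        s=[(samp(n,(.4743+dx,-.0512+dy),z,np.radians(a)+Q)-samp(n,(.4743+dx,-.0512+dy),z,np.radians(a+45)+Q),a,round(dx,4),round(dy,4)) for a in range(-45,45,3)]
        best+=s
    best.sort(reverse=True); print(n,z,[(round(float(b[0]),1),)+b[1:] for b in best[:8]])
    c=[round(float(samp(n,(.4743,-.0512),z,np.radians(a)+Q))) for a in range(-45,45,6)]; print(c)
# boss ring fit: radial bright/ring edges at z .038 and gear disc at z .020
from scipy.optimize import minimize
def circ(n,c0,z,r,w=.002):
    t=np.linspace(0,2*np.pi,180)
    def m(c,R):
        X=np.stack([c[0]+R*np.cos(t),c[1]+R*np.sin(t),np.full_like(t,z)],-1)@F[n]['R'].T+F[n]['t']; f=F[n]
        return cv2.remap(G[n],(f['cx']+f['f']*X[:,0]/X[:,2]).astype(np.float32)[None],(f['cy']+f['f']*X[:,1]/X[:,2]).astype(np.float32)[None],cv2.INTER_CUBIC)[0].mean()
    return minimize(lambda c:-(m(c,r-w)-m(c,r+w)),c0,method='Nelder-Mead',options=dict(initial_simplex=[c0,(c0[0]+.003,c0[1]),(c0[0],c0[1]+.003)])).x
for n in F:
    print(n,'boss',circ(n,(.4743,-.0512),.038,.025),'gear disc',circ(n,(.4845,-.255),.020,.0325))
E
```

```text
top 0.07 [(62.6, 6, np.float64(0.001), np.float64(-0.001)), (62.1, 9, np.float64(0.0), np.float64(-0.001)), (62.0, 6, np.float64(0.001), np.float64(0.0)), (61.9, 6, np.float64(0.0), np.float64(-0.001)), (61.8, 3, np.float64(0.001), np.float64(-0.001)), (61.8, 9, np.float64(0.0), np.float64(0.0)), (61.3, 6, np.float64(0.0), np.float64(0.0)), (60.9, 3, np.float64(0.001), np.float64(0.0))]
[149, 145, 146, 152, 162, 175, 188, 198, 205, 206, 202, 194, 181, 168, 157]
scene 0.07 [(44.5, 0, np.float64(0.001), np.float64(0.001)), (44.5, -3, np.float64(0.001), np.float64(0.001)), (43.4, -3, np.float64(0.001), np.float64(0.0)), (42.7, -3, np.float64(0.0), np.float64(0.0)), (42.5, -6, np.float64(0.001), np.float64(0.0)), (42.4, -6, np.float64(0.001), np.float64(0.001)), (42.4, 0, np.float64(0.001), np.float64(0.0)), (42.4, 3, np.float64(0.001), np.float64(0.001))]
[139, 142, 149, 157, 165, 173, 178, 181, 180, 174, 166, 158, 149, 143, 139]
top 0.072 [(63.6, 9, np.float64(0.0), np.float64(-0.001)), (63.4, 6, np.float64(0.001), np.float64(-0.001)), (63.2, 6, np.float64(0.0), np.float64(-0.001)), (6
[... 237 characters left out ...]
02))]
[153, 149, 150, 156, 165, 177, 189, 198, 205, 206, 203, 195, 184, 172, 161]
scene 0.072 [(45.0, -3, np.float64(0.0), np.float64(0.001)), (44.6, 0, np.float64(0.0), np.float64(0.001)), (43.4, -6, np.float64(0.0), np.float64(0.001)), (43.1, 0, np.float64(-0.001), np.float64(0.001)), (42.6, -3, np.float64(-0.001), np.float64(0.001)), (42.3, -3, np.float64(-0.001), np.float64(0.0)), (42.2, 3, np.float64(0.0), np.float64(0.001)), (41.8, -3, np.float64(0.0), np.float64(0.0))]
[143, 146, 152, 161, 170, 178, 183, 184, 181, 176, 168, 160, 153, 147, 143]
top boss [ 0.47474997 -0.05146482] gear disc [ 0.48511277 -0.2557757 ]
scene boss [ 0.47483721 -0.05017217] gear disc [ 0.4845296  -0.25345698]
```

Spline angle: top gives about +6.5° and scene about -2°, so I'll use +4°. The shaft is at about (.4748,-.0510). The gear is at about (.4848,-.2545) with yaw 52°.

```bash
cat >> h.py <<'E'
from scipy.spatial.transform import Rotation as Ro
def to(x,y,z,yaw,frm=None):
    s=get_state(); R0=Ro.from_euler('xyz',s['ee_rot']); d=R0.inv().apply(np.array([x,y,z])-s['eef_pos'])*1000
    rv=(R0.inv()*Ro.from_euler('xyz',[np.pi,0,np.radians(yaw)])).as_rotvec(degrees=True)
    return d.round(1).tolist(), rv.round(2).tolist()
E
python3 - <<'E'
from h import *
print(to(.50,.2,.40,-121)); print(to(.4848,-.2545,.27,-128)); print(to(.4848,-.2545,.2005,-128)); print(get_state()['t'])
E
```

```text
([287.5, -373.9, 4.7], [-0.0, 0.0, 6.78])
([708.2, -546.5, 134.7], [-0.0, 0.0, 13.78])
([708.2, -546.5, 204.2], [-0.0, 0.0, 13.78])
1.2
```

Emit:
drive_tool(moves=[[288,-374,5,0,0,6.8,-1],[288,-374,5,0,0,6.8,-1],[288,-374,5,0,0,6.8,-1],[288,-374,5,0,0,6.8,-1],[288,-374,5,0,0,6.8,-1],[288,-374,5,0,0,6.8,-1],[288,-374,5,0,0,6.8,-1],[708,-546,100,0,0,13.8,-1],[708,-546,100,0,0,13.8,-1],[708,-546,100,0,0,13.8,-1],[708,-546,100,0,0,13.8,-1],[708,-546,100,0,0,13.8,-1]], grip_force=30)

```text
t: 2.7
eef_pos: [0.4838, -0.0786, 0.3398]
ee_rot: [-3.141, 0.001, -2.234]
force: [2.2, -0.2, -0.0]
width: 0.0877
```

```bash
python3 - <<'E'
from h import *
print(to(.4848,-.2545,.27,-128)); s=get_state();print(s['t'],s['eef_pos'],s['q'])
E
```

```text
([138.1, -109.0, 69.8], [-0.06, 0.05, 0.01])
2.7 [ 0.48382802 -0.07857309  0.33980351] [ 2.41131429e-01  1.08315885e-01 -4.79707946e-01  2.32794159e-04
 -9.81405000e-01  6.66429386e-01]
```

Emit:
drive_tool(moves=[[138,-109,70,0,0,0,-1],[138,-109,70,0,0,0,-1],[138,-109,70,0,0,0,-1],[138,-109,70,0,0,0,-1],[138,-109,70,0,0,0,-1],[138,-109,70,0,0,0,-1]])

```text
t: 3.45
eef_pos: [0.4853, -0.2517, 0.2704]
ee_rot: [-3.14, 0.001, -2.233]
force: [-0.9, 0.2, 0.0]
width: 0.0876
```

```bash
python3 - <<'E'
from h import *
print(to(.4848,-.2545,.2005,-128)); s=get_state();print(s['t'],s['eef_pos'],s['q'])
save(grab('scene'),'pics/h1.png',(200,130,360,250),5)
E
```

```text
([2.6, -1.3, 69.9], [-0.07, 0.04, 0.05])
3.45 [ 0.48532592 -0.25165612  0.27038064] [-1.19883421e-01  2.76859651e-01 -4.47407161e-01  4.42523664e-05
 -8.45202283e-01  1.02835939e+00]
```

View pics/h1.png

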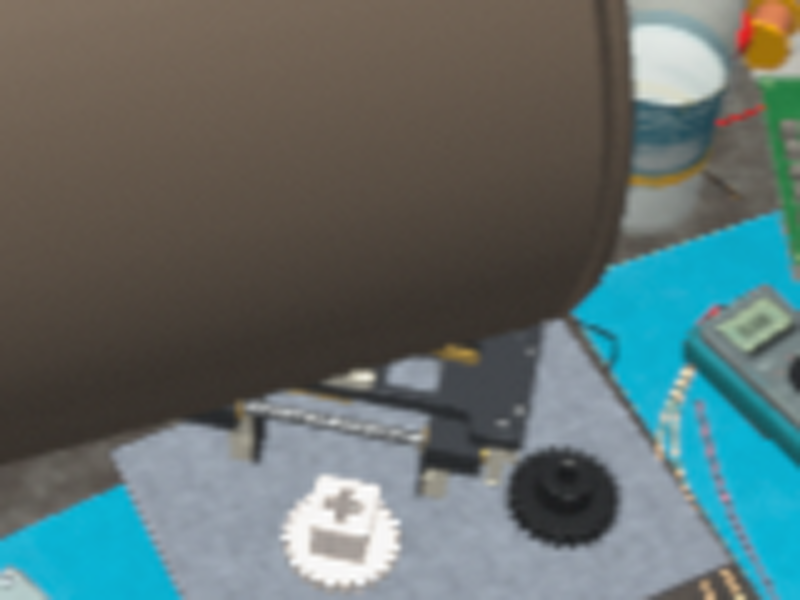

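The scene view shows the open fingers at (245,430) and (435,470), straddling the hub line above the gear at (345,520). The jaw axis is parallel to the hub edges, and the spare gear at (565,495) is clear. Descending and closing.

Emit:
drive_tool(moves=[[0,0,40,0,0,0,-1],[0,0,70,0,0,0,-1],[0,0,70,0,0,0,-1],[0,0,70,0,0,0,-1]])

```text
t: 4.0
eef_pos: [0.4858, -0.252, 0.201]
ee_rot: [-3.14, 0.001, -2.233]
force: [-0.4, 0.2, 0.2]
width: 0.0874
```

```bash
python3 - <<'E'
from h import *
print(to(.4848,-.2545,.2005,-128)); s=get_state();print(s['t'],s['eef_pos'],s['force'])
E
```

```text
([2.6, -0.7, 0.5], [-0.09, 0.03, 0.07])
4.0 [ 0.48581759 -0.25204854  0.2009897 ] [-0.44945168  0.15291743  0.22195488]
```

Emit:
drive_tool(moves=[[2.5,-0.5,0,0,0,0,-1],[2.5,-0.5,0,0,0,0,1],[2.5,-0.5,0,0,0,0,1],[2.5,-0.5,0,0,0,0,1],[2.5,-0.5,0,0,0,0,1],[2.5,-0.5,0,0,0,0,1],[2.5,-0.5,0,0,0,0,1]], grip_force=35)

```text
t: 4.88
eef_pos: [0.4838, -0.2548, 0.1996]
ee_rot: [3.142, -0.0, -2.234]
force: [0.4, -0.2, -0.8]
width: 0.0341
```

The grip is good (34.1 mm). Lifting and moving to above the shaft, with the gear's yaw turned +42° to -86°.

```bash
python3 - <<'E'
from h import *
print(to(.4840,-.2545,.297,-128)); print(to(.4740,-.0515,.297,-86))
E
```

```text
([-0.4, 0.1, -97.4], [0.0, -0.0, -0.03])
([-154.1, 133.0, -97.4], [0.01, -0.0, -42.03])
```

Emit:
drive_tool(moves=[[0,0,-50,0,0,0,1],[0,0,-97,0,0,0,1],[-40,34,-97,0,0,-10,1],[-80,69,-97,0,0,-20,1],[-120,104,-97,0,0,-30,1],[-154,133,-97,0,0,-40,1],[-154,133,-97,0,0,-42,1],[-154,133,-97,0,0,-42,1],[-154,133,-97,0,0,-42,1],[-154,133,-97,0,0,-42,1]])

```text
t: 6.12
eef_pos: [0.4739, -0.0524, 0.2965]
ee_rot: [3.141, -0.0, -1.504]
force: [-0.5, -0.8, -0.8]
width: 0.0339
```

```bash
python3 - <<'E'
from h import *
print(to(.4740,-.0515,.297,-86)); s=get_state();print(s['t'],s['eef_pos'],s['force'],s['moment'],s['width'])
f=grab('scene'); save(f,'pics/p1.png',(150,170,270,290),5)
g=grab('top'); im=g['img'][190:300,100:220,::-1]; cv2.imwrite('pics/p1.png',np.hstack([cv2.imread('pics/p1.png')[:400,:400] if 0 else cv2.resize(cv2.imread('pics/p1.png'),(400,400)),cv2.resize(im,(400,400))]))
E
```

```text
([-0.9, -0.2, -0.5], [0.02, -0.0, -0.15])
6.125 [ 0.47385029 -0.05241985  0.29647404] [-0.52512534 -0.77347192 -0.83836176] [-0.10231458  0.04554782  0.11245383] 0.033855165339030935
```

View pics/p1.png

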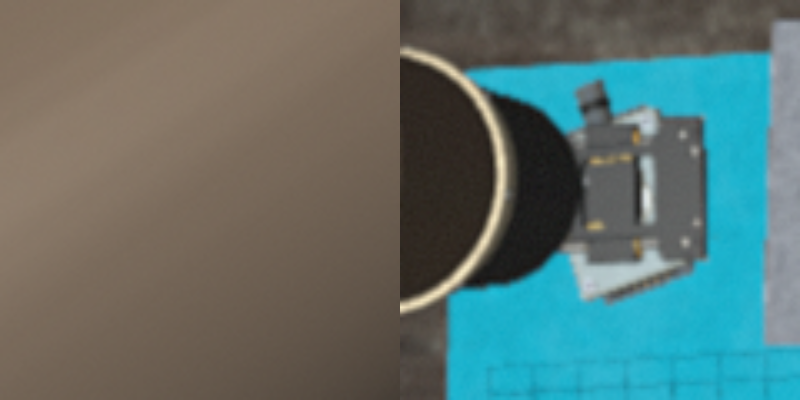

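The arm blocks both cameras at the shaft, so I'll go on by force feedback. First step: down over the pilot to just above the crests.

Emit:
drive_tool(moves=[[-0.9,0,10,0,0,0,1],[-0.9,0,15,0,0,0,1],[-0.9,0,20,0,0,0,1],[-0.9,0,25,0,0,0,1],[-0.9,0,29,0,0,0,1],[-0.9,0,29,0,0,0,1],[-0.9,0,29,0,0,0,1]])

```text
t: 7.1
eef_pos: [0.4739, -0.0506, 0.2677]
ee_rot: [-3.141, -0.0, -1.501]
force: [0.2, 0.3, -0.9]
width: 0.0338
```

```bash
python3 - <<'E'
from h import *
print(to(.4740,-.0515,.267,-86)); s=get_state();print(s['t'],s['eef_pos'],s['force'],s['moment'],s['width'])
E
```

```text
([0.9, -0.0, 0.7], [-0.01, -0.0, -0.02])
7.1 [ 0.47393141 -0.05064541  0.26774531] [ 0.18306506  0.33443638 -0.86158238] [-0.01667625 -0.00069725 -0.00569315] 0.033763035036896864
```

Emit:
drive_tool(moves=[[0.5,0,2,0,0,0,1],[0.5,0,4,0,0,0,1],[0.5,0,5,0,0,0,1],[0.5,0,6,0,0,0,1],[0.5,0,6,0,0,0,1]])

```text
t: 7.72
eef_pos: [0.4738, -0.0512, 0.2616]
ee_rot: [3.141, -0.0, -1.501]
force: [0.4, 0.4, -2.0]
width: 0.0339
```

```bash
python3 - <<'E'
from h import *
s=get_state();print(s['t'],s['eef_pos'],s['force'],s['moment'],s['ee_rot'])
E
```

```text
7.725 [ 0.47384071 -0.0512049   0.26155657] [ 0.41607261  0.41919788 -2.02512189] [-0.07029975 -0.05155526  0.0001054 ] [ 3.14147216e+00 -5.30676700e-05 -1.50141102e+00]
```

The gear is 2 mm below the nominal crest height with no upward force, so it has probably meshed. Continuing down.

Emit:
drive_tool(moves=[[0,0,3,0,0,0,1],[0,0,6,0,0,0,1],[0,0,9,0,0,0,1],[0,0,12,0,0,0,1],[0,0,15,0,0,0,1],[0,0,18,0,0,0,1],[0,0,20,0,0,0,1],[0,0,20,0,0,0,1]])

```text
t: 8.72
eef_pos: [0.4738, -0.0512, 0.2415]
ee_rot: [3.141, -0.0, -1.501]
force: [0.3, -0.9, -1.4]
width: 0.0338
```

```bash
python3 - <<'E'
from h import *
s=get_state();print(s['t'],s['eef_pos'],s['force'],s['moment'],s['ee_rot'],s['width'])
E
```

```text
8.725 [ 0.47379704 -0.05121233  0.24145152] [ 0.32139886 -0.93739162 -1.43293774] [-0.02755137  0.00999679 -0.04133903] [ 3.14119706e+00 -7.91151271e-05 -1.50143243e+00] 0.033791422229762114
```

It's meshed and sliding freely. Now pressing the collar, with a firmer grip.

Emit:
drive_tool(moves=[[0,0,2,0,0,0,1],[0,0,4,0,0,0,1],[0,0,6,0,0,0,1],[0,0,8,0,0,0,1],[0,0,9,0,0,0,1],[0,0,10,0,0,0,1],[0,0,10,0,0,0,1],[0,0,10,0,0,0,1]], grip_force=55)

```text
t: 9.72
eef_pos: [0.4739, -0.0512, 0.2319]
ee_rot: [-3.141, -0.0, -1.501]
force: [-2.4, 0.7, 6.5]
width: 0.0336
```

```bash
python3 - <<'E'
from h import *
s=get_state();print(s['t'],s['eef_pos'],s['force'],s['moment'],s['ee_rot'],s['width'])
E
```

```text
9.725 [ 0.47394652 -0.05117099  0.23192052] [-2.35422413  0.71620293  6.51794556] [0.16767311 0.78805399 0.00558001] [-3.14125903e+00 -5.59499866e-05 -1.50123754e+00] 0.033581944370910534
```

Emit:
drive_tool(moves=[[0,0,1,0,0,0,1],[0,0,2,0,0,0,1],[0,0,2,0,0,0,1],[0,0,2,0,0,0,1]])

```text
t: 10.22
eef_pos: [0.474, -0.0512, 0.2301]
ee_rot: [-3.141, -0.0, -1.501]
force: [-2.2, 1.2, 8.5]
width: 0.0338
```

Emit:
drive_tool(moves=[[0,0,0.7,0,0,0,1],[0,0,0.7,0,0,0,1],[0,0,0.7,0,0,0,1]])

```text
t: 10.6
eef_pos: [0.4739, -0.0512, 0.23]
ee_rot: [-3.141, -0.0, -1.501]
force: [-5.6, 2.3, 16.5]
width: 0.0339
```

Emit:
drive_tool(moves=[[0,0,0.5,0,0,0,1],[0,0,0.5,0,0,0,1],[0,0,0.5,0,0,0,1]])

```text
t: 10.98
eef_pos: [0.4739, -0.0512, 0.23]
ee_rot: [-3.141, -0.0, -1.501]
force: [-8.3, 3.9, 23.3]
width: 0.0332
```

There was a firm stop at TCP z=.2300 (predicted .2296). The force just before it matched the full collar spring force. I'll ease the side load and hold to check that it's steady.

Emit:
drive_tool(moves=[[0,0.7,0,0,0,0,1],[0,0.7,0,0,0,0,1],[0,0.7,0,0,0,0,1],[0,0.7,0,0,0,0,1]])

```text
t: 11.48
eef_pos: [0.4737, -0.0512, 0.23]
ee_rot: [-3.14, -0.0, -1.501]
force: [-5.6, 1.1, 19.7]
width: 0.0334
```

```bash
python3 - <<'E'
from h import *
s=get_state();print(s['t'],s['eef_pos'],s['force'],s['moment'],s['ee_rot'],s['width'])
f=grab('scene');g=grab('top')
cv2.imwrite('pics/e.png',np.hstack([cv2.resize(f['img'][...,::-1],(400,300)),cv2.resize(g['img'][200:290,120:240,::-1],(400,300),interpolation=cv2.INTER_CUBIC)]))
E
```

```text
11.475 [ 0.47372684 -0.05116426  0.22999069] [-5.60227774  1.11622665 19.71569739] [ 0.48378416  2.12087221 -0.08455738] [-3.13960323e+00 -2.07090224e-04 -1.50061488e+00] 0.03340815173524933
```

View pics/e.png

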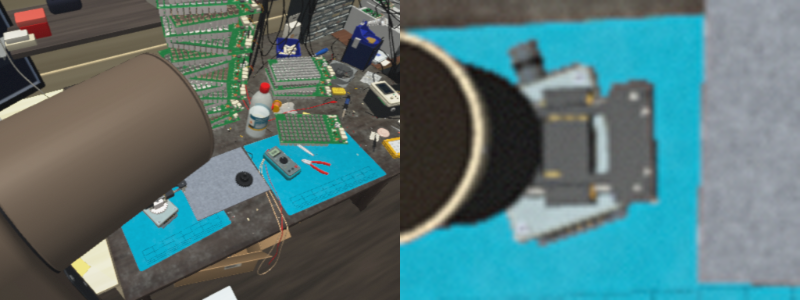

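The scene view shows the gearbox front and part of the gear at about (160,205), and nothing else has been disturbed. Enlarging that spot.

```bash
python3 - <<'E'
from h import *
f=grab('scene'); save(f,'pics/e2.png',(170,225,240,285),10)
W=cloud(f)
for nm,p in(('disc top front',(.447,-.053,.050)),('pilot top',(.4743,-.0512,.089)),('hub',(.457,-.0512,.075))):
    u,v=proj(f,p); print(nm,(u-170)*10,(v-225)*10,W[int(round(v)),int(round(u))])
s=get_state();print(s['t'],s['eef_pos'],s['force'],s['width'])
E
```

```text
disc top front 360.8932697158576 441.22288436458916 [ 0.44655787 -0.05274841  0.05166535]
pilot top 303.3588726170143 286.88611785059635 [0.08097393 0.01756172 0.76872329]
hub 331.8949869055916 367.084256288731 [ 0.45834114 -0.05080684  0.07149019]
11.625 [ 0.4737171  -0.05114791  0.22999552] [-5.11997618  1.40820024 20.03687286] 0.03378268997182761
```

View pics/e2.png

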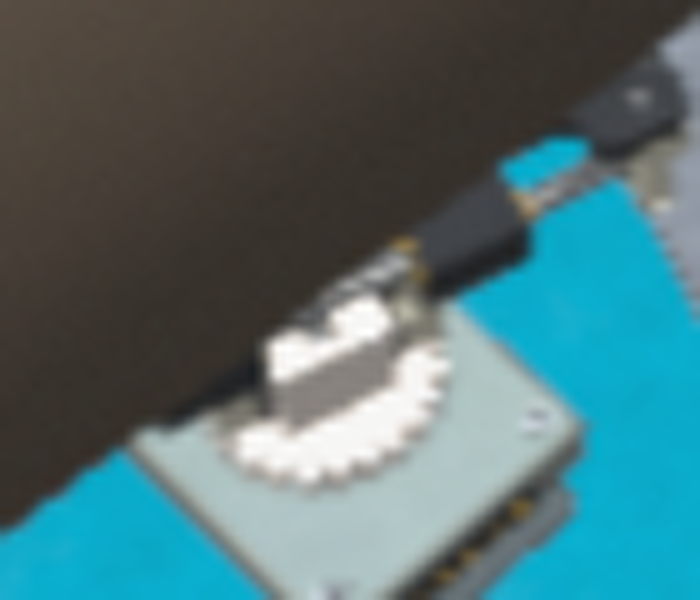

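The gear sits level low on the gearbox (disc at about (320,450)), with the hub between the fingers. Last check: disc height from depth.

```bash
python3 - <<'E'
from h import *
P=[]
for _ in range(4):
    f=grab('scene'); W=cloud(f); b=f['img'].min(-1)>215
    r=np.hypot(W[...,0]-.474,W[...,1]+.0512); P.append(W[b&(r>.019)&(r<.031)&(W[...,0]<.47)])
P=np.vstack(P); P=P[abs(P[:,2]-.05)<.02]; print(len(P),np.median(P[:,2]),P[:,2].std())
m=(P[:,2]<.06); print(np.linalg.lstsq(np.c_[P[m,:2]-[.474,-.0512],np.ones(m.sum())],P[m,2],rcond=None)[0])
Q=W[(np.hypot(W[...,0]-.474,W[...,1]+.0512)>.04)&(np.hypot(W[...,0]-.474,W[...,1]+.0512)<.05)&(abs(W[...,2]-.032)<.008)]; print('box top',np.median(Q[:,2]))
s=get_state();print(s['t'],s['eef_pos'],s['force'],s['width'])
E
```

```text
328 0.050502391792648024 0.002153748411976766
[-0.03872234 -0.03347607  0.04961489]
box top 0.03233798648245758
11.825 [ 0.47369443 -0.05116126  0.229966  ] [-4.4759886   0.80758016 20.86101628] 0.0336924289676977
```

```bash
python3 -c "
from station import *
print(job_done())"
```

```text
the job is handed in; nothing more can be done
None
```

The drive gear is on the shaft, meshed with the splines and pressed fully home. I handed the job in at about 11.8 s with the fingers still gripping it and pressing down. I gripped it by the hub flats, turned it 42° to match the splines and slid it down.

**What the last checks showed:**
- **Seating force:** the upward force just before the stop was 8.5 N. With the gear's weight added, that is close to the collar's full 9.4 N. It then rose sharply with no further travel, and at the end I was holding with about 20 N at the wrist.
- **Stop height:** the gear stopped with the flange (TCP) at z = 0.2300 m, against 0.2296 m predicted.
- **Gear height by depth camera:** the disc top is about 18.2 mm above the gearbox top, against 18.0 mm expected.
- **Other items:** I didn't touch the spare gear, multimeter, screwdriver or chip case. The spare gear and multimeter looked undisturbed in the last picture; I didn't check the other two there.

**What disagreed or remained:**
- **Spline angle:** the two cameras differed by about 8°. I used +4°, and it meshed without resistance.
- **Position:** the two cameras also differed by 1–2 mm in y.
- **Side load:** a sideways force of about 5 N remained on the tool at the end.
- **Blocked view:** the arm hid the shaft from both cameras during insertion, so that part was done by force and height alone.

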